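# Right the tipped capacitor, then hold the ball tray level over the open switch

### The job

Get the motor-starter job ready for the fitter: one of the three capacitor cans has tipped over in the kit lane, so first stand it back up in the lane and let go of it. Then take the small steel tray by its upright grip, its loose detent ball riding in the round pocket, carry it to the open rotary switch and finish while still holding it there in the gripper, level and still, with the ball pocket straight over the middle of the switch and the tray's underside about 8 cm above the switch's top. Never let the ball leave its pocket or touch it with the gripper, and leave the other two cans, the yellow bin and the tape roll where they are.

Things in the scene. Friction and masses are not known exactly. Their poses are not given: they have to be found in the camera images.
- lane: kit lane, fixed: aluminium channel 360 long (own y) x 116 wide (own x), floor 2 thick, rim 3 thick and 8 high all round (inner 110 x 354). Origin: centre of its underside, on the bench. The three cans are in it at about -120, 0 and +120 along its y; any of these places may be the tipped can's.
- can_tipped: the tipped capacitor: plain aluminium can 44 diameter, 90 tall, flat black top (two brass terminals stand 8 above), about 150 g. Origin: middle of its axis, 45 from either end; own z runs foot to top. It starts lying across the lane, top away from the robot (lane +x within 15 degrees), axis 24 above the bench. Stood up, its origin is 47 above the bench.
- can_left: a capacitor can of the same kind, standing upright in the lane; bystander. Origin: middle of its axis, 45 above its foot; z up.
- can_right: a capacitor can of the same kind, standing upright in the lane; bystander. Origin: middle of its axis, 45 above its foot; z up.
- tray: loose steel tray 160 (own x) x 80 (own y), plate 5 thick, 4 high lip, about 300 g, balanced about its middle, flat on the bench. Origin: centre of its underside, z up. Upright grip in the middle: rubber bar 60 long (x) x 14 thick (y), 38 to 62 above the underside, on a thinner web. The round ball pocket is near the +x end.
- grip (a point): middle of the tray's rubber bar, 50 above the tray's underside at its centre; axes as the tray (x along the bar, close the fingers along y)
- pocket (a point): 52 along tray +x from the tray's centre and 15 above the underside: where the ball's centre is when it sits in the middle of its pocket. The pocket is a round ring 24 diameter standing 2.5 above the tray's plate; the ball has about 5 of play in it and rolls over the ring at a tilt of about 38 degrees.
- ball_center (a point): centre of the loose steel ball, 20 diameter, 33 g
- switch_plate: fixed mounting plate 130 (own x) x 180 (own y) with an open rotary switch in its middle (grey 70 x 70 block, round black collar and steel disc on top, 70 high) between a white breaker (about 64 high, +y) and grey terminal blocks. Origin: centre of its underside. It lies on one side of the bench, left or right, the tray on the other.
- switch_top (a point): middle of the top of the rotary switch, 70 above the bench
- bin: yellow plastic parts bin 75 x 70 x 45, bystander. Origin: centre of its underside.
- tape: roll of paper tape 100 diameter, 45 high, lying flat left of the lane, bystander. Origin: centre of its underside.
- ball: the loose steel ball itself, 20 diameter; use ball_center for where it is
Not all that is in view belongs to the job. Several things look just like the tray: the one meant starts farthest to the robot's left.

How it is judged:
By the outcome, as a careful person would: the job done as asked, in the order asked, and still so for the second after the job is handed in, while the arm keeps its last pose, push and grip.
It also fails if it takes over 69 s, if anything falls off the work surface, if the arm or the gripper's body presses on something with over 40 N, if the wrist force passes 120 N, or if a joint passes its speed limit or range.

### The arm

A 6-joint arm with a two-finger parallel gripper is mounted at the origin on the work surface. World frame = base frame: x ahead of the robot, y to its left, z up, the work surface at z = 0. Lengths are in m, angles in rad, forces in N, time in s.
With the tool pointing down it reaches from about 0.325 to 0.775 m from the base axis. Payload 5.5 kg.
Tool frame: the origin (TCP) lies between the finger pads; the fingertips stand 8 mm ahead of it and the grasp point (between the pads) lies 11 mm behind it (tcp_to_tips is the distance from the TCP to the fingertips, in m); z points along the fingers, y is the line along which they close (so a half turn about z gives the same grasp; the last joint's range is limited). The gripper opens to 88 mm and grips with 3 to 60 N. Pads are 20 mm wide; open, the fingers measure 115 mm over their backs; the gripper's body (75 mm by 178 mm) begins 61 mm behind the grasp point.
Start: joints at [1.194, 0.091, 1.231, -0, 1.82, -0.057], TCP at [0.189, 0.57, 0.231] pointing down, gripper open.
Joint ranges: [-2.87, 2.87], [-0.86, 2.18], [0.17, 2.46], [-1.51, 4.65], [0.06, 2.69], [-2.65, 2.65]. Speed limits (rad/s): [2.57, 2.57, 3.01, 3.14, 3.14, 3.14].

### API

Orientations are given as a unit quaternion [w, x, y, z].
In Python, from bench import * gives the robot as it stands. Calls block until the motion is done:
- move_to(position, orientation): joint-space move of the TCP to a pose.
- move_l(position, speed=0.15, orientation=None): straight line of the TCP; orientation=None keeps the orientation; speed is the mean speed in m/s.
- movej(angles): joint-space move.
- gripper_open() and close(): open the fingers fully, or close them until they stop; the grip force is fixed at half the most.
- hold(seconds).
- inverse_kinematics(position, orientation): joint angles nearest the present ones, or None.
- state(): the state.
- get_image(name): name is "scene" or "side" or "wrist"; returns a dict with "frame" (480x640x3 uint8, blue, green, red), "depth" (480x640 float32, m along the optical axis (not along the pixel's ray), 0 where there is no reading), "camera_matrix" (3x3 intrinsics, pixels), "view" (4x4, takes a point from world to camera coordinates). Camera axes: x right, y up, looking along -z (the intrinsics and any distortion apply to the point x, -y, -z); pixel columns grow to the right and rows downward; lengths in m; the calibration is good to about 2 mm. A picture is of the moment at which its call begins.
A pose or a line that the arm cannot do raises IKError and nothing moves.
- job_done(): hands the job in; it is judged then, once.
The state is a dict: "time": time; "joint_pos": joint angles; "dq": joint speeds; "joint_torque": joint torques, N m; "ee_pos": TCP position; "ee_rot": TCP orientation; "ft_force": force on the tool from outside, world axes, zero at the start; "moment": the same for the moment, N m; "finger_gap": finger opening in m; "finger_force": force on a finger pad.
Only numpy, scipy, OpenCV 4.12 (cv2) and the standard library are available. Lean on these libraries where they do the work, as an engineer would, in place of code of your own. Each camera call takes 0.05 s, during which the arm holds its last target. There are 200 camera calls.

## Working session

There is one attempt and no reset: what is moved stays moved. The work goes in short steps, each a Python script; the robot and the scene stay as the last script left them, time stands still between calls to the robot, and variables do not carry over. Pictures are saved under pics/ and viewed, at most 10 in all, crops included, and the job is handed in when it is done.

```bash
mkdir -p pics; ls
python3 - <<'E'
from bench import *
import cv2,numpy as np,pickle
d={}
for n in ("scene","side","wrist"):
    g=get_image(n);d[n]=g;cv2.imwrite(f"pics/{n}0.png",g["frame"]);print(n,g["camera_matrix"].tolist(),np.round(g["view"],3).tolist(),(g["depth"]>0).mean())
    print([k for k in g])
pickle.dump(d,open("d0.pkl","wb"))
print(state())
E
```

```text
pics
scene [[617.7858532220647, 0.0, 319.68647025510904], [0.0, 617.7858532220647, 242.31551667866574], [0.0, 0.0, 1.0]] [[0.296, 0.955, -0.014, -0.21], [-0.808, 0.258, 0.529, 0.411], [0.509, -0.145, 0.848, -1.715], [0.0, 0.0, 0.0, 1.0]] 0.9960123697916666
['frame', 'depth', 'camera_matrix', 'view']
side [[514.0077579719632, 0.0, 322.5920017079228], [0.0, 514.0077579719632, 243.48345813165116], [0.0, 0.0, 1.0]] [[0.994, -0.106, 0.012, -0.561], [0.05, 0.559, 0.828, -0.113], [-0.095, -0.822, 0.561, -0.962], [0.0, 0.0, 0.0, 1.0]] 0.9960026041666666
['frame', 'depth', 'camera_matrix', 'view']
wrist [[337.4479030551012, 0.0, 318.69364219192835], [0.0, 337.4479030551012, 242.2557235075337], [0.0, 0.0, 1.0]] [[0.314, 0.95, -0.001, -0.6], [-0.905, 0.299, -0.304, 0.037], [-0.288, 0.096, 0.953, -0.392], [0.0, 0.0, 0.0, 1.0]] 0.9959830729166667
['frame', 'depth', 'camera_matrix', 'view']
{'time': 0.15, 'joint_pos': array([ 1.19430563e+00,  9.17415140e-02,  1.23159129e+00, -6.55711588e-06,
        1.81981948e+00, -5.66910445e-02]), 'dq': array([ 0.00175981, -0.00078879, -0.00405361, -0.00082139, -0.00084251,
       -0.00072817]), 'joint_torque': array([ 1.74993707e-03, -4.47044098e+01, -4.06907129e+01,  6.99086976e-02,
        2.74355093e-02, -1.14741788e-04]), 'ee_pos': array([0.18854658, 0.56938246, 0.22974349]), 'ee_rot': array([-1.64479313e-04,  1.59220059e-01,  9.87242809e-01, -7.62277171e-04]), 'ft_force': array([-0.18562859,  0.26388841, -0.48084463]), 'moment': array([-0.02475812, -0.03825579,  0.00871024]), 'finger_force': 0.0, 'finger_gap': 0.08793955757274738}
```

View pics/scene0.png

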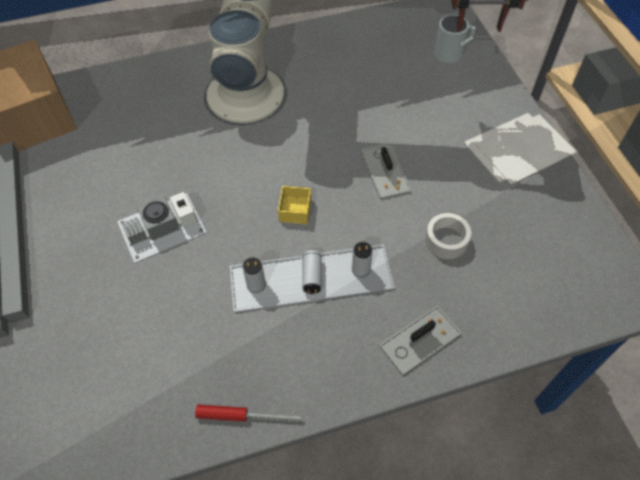

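View pics/side0.png

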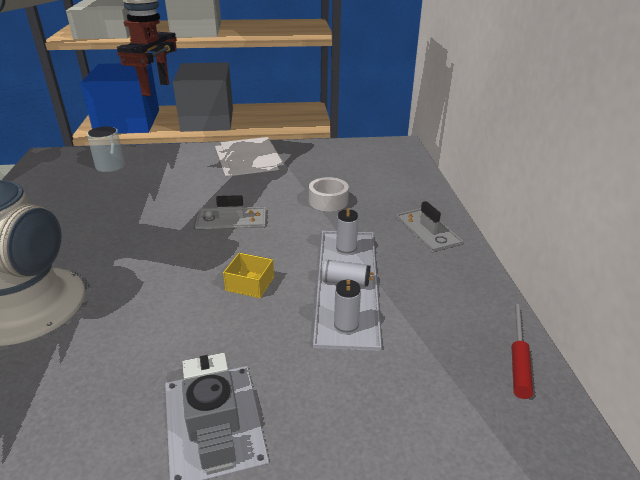

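The scene camera shows trays at (386,170), which seems to hold a ball, and at (420,340), whose ring is empty. The tipped can is at (312,272), the upright cans at (253,272) and (362,258), the switch at (155,212), the bin at (295,205) and the tape at (449,237). Next I'll turn these into positions.

```bash
cat > h.py <<'E'
import numpy as np,cv2
def cloud(g):
    K=g["camera_matrix"];V=np.array(g["view"]);Z=g["depth"].astype(float)
    v,u=np.mgrid[0:480,0:640]
    p=np.stack([(u-K[0,2])/K[0,0]*Z,-(v-K[1,2])/K[1,1]*Z,-Z],-1)
    return (p-V[:3,3])@V[:3,:3]
def ray(g,px):
    K=g["camera_matrix"];V=np.array(g["view"]);R=V[:3,:3]
    d=np.array([(px[0]-K[0,2])/K[0,0],-(px[1]-K[1,2])/K[1,1],-1.])@R
    return -R.T@V[:3,3],d/np.linalg.norm(d)
def atz(g,px,z):
    o,d=ray(g,px);return o+d*(z-o[2])/d[2]
def tri(*gp):
    A=0;b=0;L=[]
    for g,px in gp:
        o,d=ray(g,px);P=np.eye(3)-np.outer(d,d);A=A+P;b=b+P@o;L.append((o,P))
    x=np.linalg.solve(A,b);return x,[np.linalg.norm(P@(x-o)) for o,P in L]
def proj(g,p):
    c=g["view"][:3,:3]@p+g["view"][:3,3];K=g["camera_matrix"]
    return [K[0,0]*c[0]/-c[2]+K[0,2],K[1,1]*-c[1]/-c[2]+K[1,2]]
E
python3 - <<'E'
import pickle,numpy as np,cv2
from h import *
d=pickle.load(open("d0.pkl","rb"))
s,e=d["scene"],d["side"];C=cloud(s);D=cloud(e)
for n,px in dict(trA=(380,180),trA_bar=(387,158),ballA=(376,155),trB=(410,352),barB=(424,331),tip=(312,268),left=(362,246),right=(253,263),sw=(156,210),swcorners=(118,221),bin=(295,205),tape=(449,250)).items():
    print(n,np.round(C[px[1],px[0]],3))
print("bench",[np.round(C[b,a],3) for a,b in((200,350),(520,250))])
def crop(f,x,y,w,h,k): return cv2.resize(f[y:y+h,x:x+w],(w*k,h*k),interpolation=cv2.INTER_CUBIC)
a=crop(s["frame"],350,135,80,75,5);b=crop(s["frame"],370,300,100,75,4)
c=crop(e["frame"],185,180,100,60,4);f=crop(e["frame"],390,190,100,70,4)
o=np.zeros((600,800,3),np.uint8);o[:300,:400]=cv2.resize(a,(400,375))[:300];o[:300,400:]=b;o[300:540,:400]=c;o[300:580,400:]=f
cv2.imwrite("pics/c1.png",o)
o=np.zeros((600,800,3),np.uint8);o[:450,:800]=crop(s["frame"],222,235,180,80,4)[:,:800].shape[0] and cv2.resize(s["frame"][235:315,222:402],(800,450)) ;cv2.imwrite("pics/c2.png",o[:450])
E
```

```text
trA [0.401 0.253 0.006]
trA_bar [0.38  0.276 0.058]
ballA [0.323 0.271 0.007]
trB [0.847 0.158 0.   ]
barB [0.834 0.186 0.062]
tip [0.615 0.013 0.048]
left [0.62  0.125 0.093]
right [ 0.592 -0.111  0.097]
sw [ 0.366 -0.29   0.065]
swcorners [ 0.321 -0.39   0.001]
bin [ 0.405  0.031 -0.001]
tape [0.659 0.322 0.038]
bench [array([ 0.707, -0.266, -0.001]), array([0.691, 0.492, 0.003])]
```

View pics/c1.png

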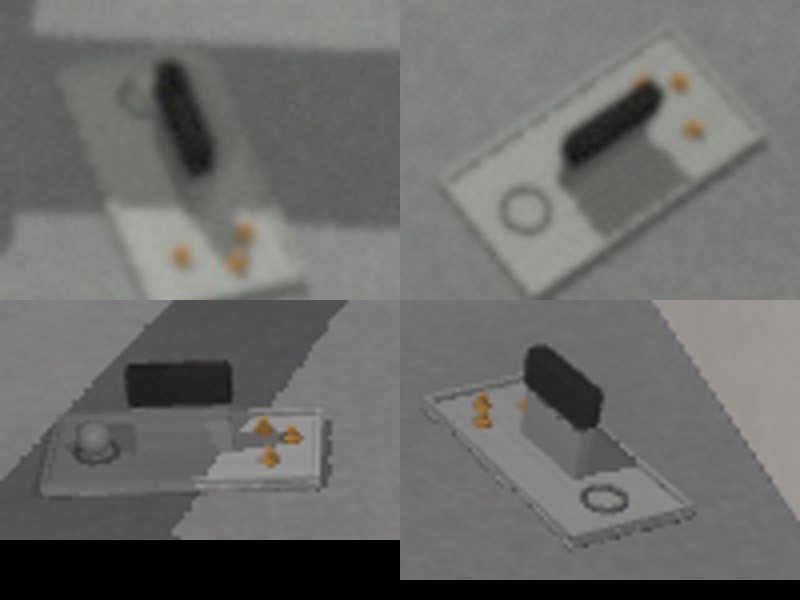

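Tray A at scene (386,170) is at about y=+0.27 with its ball in the ring at side (208,215). Tray B at (420,340) is at about y=+0.18, out of reach and with an empty ring. So A is the one meant. I'll take close wrist views over the lane and the tray.

Run:
```python
from bench import *
import cv2,numpy as np,pickle
from h import *
d=pickle.load(open("d0.pkl","rb"))
V=d["wrist"]["view"];print("cam-TCP at start",-V[:3,:3].T@V[:3,3]-np.array([.1885,.5694,.2297]))
q=[0,0,1,0]
w={}
def shot(n,p):
    try: move_to(p,q)
    except Exception as ex: print(n,ex);return
    w[n]=get_image("wrist");print(n,np.round(state()["ee_pos"],3),-w[n]["view"][:3,:3].T@w[n]["view"][:3,3])
    cv2.imwrite(f"pics/{n}.png",w[n]["frame"])
shot("w_tray1",[.40,.27,.25]);shot("w_tray2",[.36,.22,.25])
shot("w_can1",[.54,.01,.30]);shot("w_can2",[.50,.01,.25])
pickle.dump(w,open("w.pkl","wb"));print(state()["time"])
a=np.vstack([w["w_tray1"]["frame"],w["w_can1"]["frame"]])
cv2.imwrite("pics/both.png",np.hstack([cv2.resize(w["w_tray1"]["frame"],(400,300)),cv2.resize(w["w_can1"]["frame"],(400,300))]))
# IK feasibility for tilted grasp/place
from scipy.spatial.transform import Rotation as R
def Q(zx,zz,yaw=0):
    z=np.array([zx,0,zz]);z/=np.linalg.norm(z);y=np.array([0,1,0.]);M=np.c_[np.cross(y,z),y,z]
    r=R.from_euler('z',yaw)*R.from_matrix(M);x=r.as_quat();return [x[3],x[0],x[1],x[2]],r.apply([0,0,1])
for a in range(0,80,10):
    t=np.radians(a);o=[]
    for zx,zz,g in((-np.sin(t),-np.cos(t),[.63,.013,.024]),(np.cos(t),-np.sin(t),[.61,.013,.065])):
        qq,zv=Q(zx,zz);j=inverse_kinematics((np.array(g)+.011*zv).tolist(),qq);o.append(None if j is None else np.round(j,2).tolist())
    print(a,o)
```

```text
cam-TCP at start [-0.07989992  0.02662452  0.15423305]
w_tray1 [0.4   0.271 0.25 ] [0.31551377 0.27053826 0.40425338]
w_tray2 [0.36  0.221 0.25 ] [0.27518535 0.2202537  0.40463726]
w_can1 [0.54  0.011 0.3  ] [0.45570225 0.01091187 0.45406612]
w_can2 [0.5   0.011 0.251] [0.41489558 0.0110217  0.40426138]
3.5417
0 [[-0.03, 0.24, 1.46, -0.0, 1.45, -1.6], None]
10 [[-0.03, 0.39, 1.28, -0.01, 1.64, -1.6], None]
20 [[-0.03, 0.55, 1.11, -0.01, 1.84, -1.6], None]
30 [[-0.03, 0.71, 0.92, -0.01, 2.03, -1.6], [-0.06, -0.52, 2.38, 0.23, 0.25, -1.83]]
40 [[-0.02, 0.88, 0.73, -0.02, 2.23, -1.6], [-0.06, -0.48, 2.26, 0.1, 0.49, -1.69]]
50 [[-0.02, 1.06, 0.52, -0.03, 2.43, -1.61], [-0.05, -0.38, 2.11, 0.05, 0.71, -1.65]]
60 [[-0.02, 1.26, 0.28, -0.04, 2.64, -1.62], [-0.05, -0.27, 1.96, 0.03, 0.92, -1.63]]
70 [None, [-0.04, -0.14, 1.8, 0.02, 1.12, -1.62]]
```

View pics/both.png

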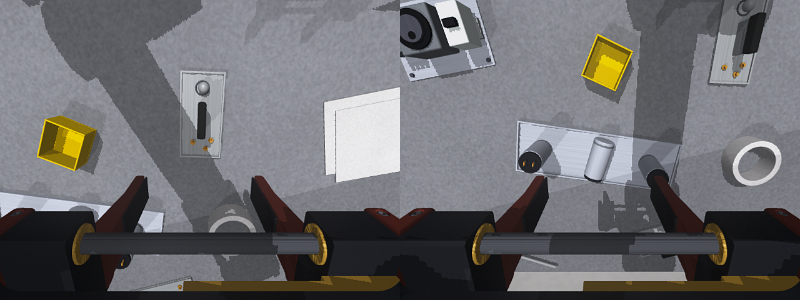

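The wrist views show the tray with its ball in the pocket at the near end (left half: ball at (203,88), bar at (202,120)). In the right half the tipped can is at (600,158), between the upright cans at (533,157) and (655,165). Now I'll fit the shapes to depth from several cameras.

```bash
python3 - <<'E'
import pickle,numpy as np,cv2
from h import *
d=pickle.load(open("d0.pkl","rb"));w=pickle.load(open("w.pkl","rb"));G={**{k:d[k] for k in("scene","side")},**w}
def sel(g,x,y,z):
    P=cloud(g).reshape(-1,3);m=(g["depth"].ravel()>0)
    for i,(a,b) in enumerate((x,y,z)): m&=(P[:,i]>a)&(P[:,i]<b)
    return P[m]
def rect(P):
    r=cv2.minAreaRect((P[:,:2]*1000).astype(np.float32));return [round(v,1) for v in (*r[0],*r[1],r[2])]
def pca(P):
    c=P.mean(0);v=np.linalg.svd(P-c,full_matrices=False)[2][0];return v*np.sign(v[0])
f=lambda a:np.round(a,4).tolist()
for n,g in G.items():
    print("==",n)
    P=sel(g,(.55,.69),(-.05,.07),(.036,.06))
    if len(P)>60:
        v=pca(P);s=P@v;print("tip n",len(P),"rect",rect(P),"dir",f(v),"zmax",f(np.percentile(P[:,2],98)))
    for nm,yy in(("L",(.08,.18)),("R",(-.16,-.07))):
        P=sel(g,(.53,.68),yy,(.085,.096))
        if len(P)>20:print(nm,len(P),rect(P),f(np.median(P,0)))
    P=sel(g,(.5,.72),(-.22,.22),(.006,.012))
    if len(P)>50:print("lane rim rect",len(P),rect(P))
    P=sel(g,(.28,.5),(.2,.35),(.053,.07))
    if len(P)>30:print("bar",len(P),rect(P),f(np.median(P,0)))
    P=sel(g,(.26,.5),(.2,.35),(.0045,.012))
    if len(P)>50:print("tray rect",len(P),rect(P))
    P=sel(g,(.28,.36),(.24,.33),(.016,.03))
    if len(P)>8:print("ball",len(P),rect(P),f(P.max(0)))
    P=sel(g,(.27,.45),(-.38,-.2),(.066,.08))
    if len(P)>30:print("sw top",len(P),rect(P),f(np.median(P,0)))
E
python3 - <<'E'
import cv2
a=cv2.imread("pics/w_can1.png")[180:310,170:470];b=cv2.imread("pics/w_tray1.png")[100:265,260:400]
cv2.imwrite("pics/c3.png",cv2.resize(a,(780,338),interpolation=cv2.INTER_CUBIC))
E
```

```text
== scene
tip n 555 rect [611.2, 11.0, 38.2, 92.5, 75.2] dir [0.9598, -0.2805, -0.0069] zmax 0.0489
L 258 [627.7, 122.7, 39.1, 45.1, 71.2] [0.6295, 0.1231, 0.0909]
R 269 [593.5, -114.5, 41.4, 41.9, 36.7] [0.5949, -0.1146, 0.0908]
lane rim rect 648 [607.3, -2.2, 216.4, 435.4, 1.4]
bar 124 [375.1, 276.0, 15.5, 64.4, 87.9] [0.3777, 0.2748, 0.0601]
tray rect 852 [379.2, 274.1, 146.8, 236.2, 88.0]
ball 27 [331.0, 273.7, 10.6, 38.2, 74.8] [0.3507, 0.2828, 0.0282]
sw top 314 [369.9, -271.6, 63.3, 98.9, 6.3] [0.371, -0.2934, 0.0683]
== side
tip n 502 rect [611.6, 7.4, 37.3, 89.4, 73.6] dir [0.9582, -0.2859, -0.0079] zmax 0.046
L 202 [627.7, 119.1, 42.3, 41.9, 13.8] [0.6268, 0.1146, 0.0906]
R 342 [593.1, -118.3, 41.2, 41.1, 5.0] [0.5928, -0.1225, 0.0909]
lane rim rect 552 [613.9, 5.1, 363.7, 116.0, 81.5]
bar 137 [375.4, 270.2, 59.8, 19.2, 0.2] [0.3756, 0.2688, 0.0591]
tray rect 519 [375.2, 274.0, 88.2, 159.9, 87.6]
ball 57 [335.7, 271.9, 15.5, 45.5, 83.8] [0.3586, 0.2819, 0.0297]
sw top 604 [373.1, -297.4, 56.8, 53.4, 65.6] [0.3717, -0.2974, 0.0685]
== w_tray1
L 379 [633.1, 131.6, 20.9, 38.7, 
[... 931 characters left out ...]
 [380.8, 274.2, 82.5, 146.0, 88.2]
ball 408 [334.9, 271.4, 18.7, 47.0, 67.4] [0.36, 0.2865, 0.03]
sw top 2035 [376.0, -280.9, 67.9, 58.7, 69.2] [0.3712, -0.2905, 0.0694]
== w_can2
tip n 2051 rect [610.5, 9.8, 37.4, 91.2, 73.5] dir [0.9573, -0.2892, 0.0024] zmax 0.047
L 265 [632.4, 107.1, 35.4, 11.5, 25.3] [0.6308, 0.1065, 0.0922]
R 544 [584.6, -124.6, 19.0, 41.7, 46.9] [0.5824, -0.1229, 0.0921]
lane rim rect 1748 [612.9, 7.0, 360.9, 117.4, 81.5]
bar 1431 [373.8, 273.8, 16.1, 59.8, 87.5] [0.3729, 0.2703, 0.0617]
tray rect 8660 [373.4, 274.2, 82.3, 160.5, 88.2]
ball 525 [334.6, 270.8, 19.4, 47.7, 68.6] [0.36, 0.2866, 0.0299]
sw top 476 [365.9, -265.6, 34.9, 71.6, 34.6] [0.375, -0.2746, 0.0668]
```

View pics/c3.png

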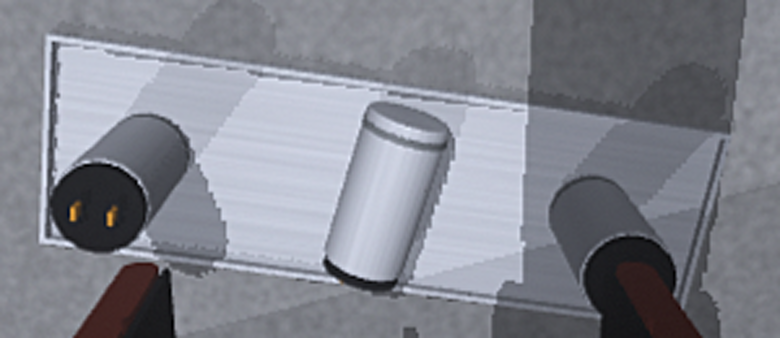

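All views agree to 1–2 mm. The can's centre is (0.611,0.010), its top sits at z≈0.047, its yaw is −16.8°, and its black top points away from the robot. The lane centre is (0.613,0.007) at yaw −8.4°, and the tray centre is (0.374,0.2745) with its bar top at 0.062. I'll grasp the can with the tool leaning 45° outward so it ends leaning 45° inward, clear of the bin and the neighbouring cans.

```bash
cat >> h.py <<'E'
from scipy.spatial.transform import Rotation as R
def pose(grasp,lean,yaw):
    """lean: tool z = (sin lean,0,-cos lean) yawed; returns TCP pos, quat"""
    t=np.radians(lean);r=R.from_euler('z',yaw,degrees=True)*R.from_matrix(np.c_[[-np.cos(t),0,-np.sin(t)],[0,1,0],[np.sin(t),0,-np.cos(t)]])
    x=r.as_quat();z=r.apply([0,0,1]);return (np.array(grasp)+.011*z).tolist(),[x[3],x[0],x[1],x[2]],z
E
cat > s1.py <<'E'
from bench import *
from h import *
c=np.array([.6108,.0098,.024]);ax=np.array([.957,-.29,0])
g=c+.015*ax+[0,0,.006]
p,q,z=pose(g,-45,-16.8)
pre=(np.array(p)-.10*z)
up=np.array(p)+[-.03,0,.17]
print(inverse_kinematics(pre.tolist(),q),inverse_kinematics(up.tolist(),q))
move_to(pre.tolist(),q)
move_l(p,.08);print("at grasp",state()["ft_force"])
close();hold(.2);s=state();print("gap",s["finger_gap"],s["finger_force"],s["ft_force"])
move_l((np.array(p)+[0,0,.07]).tolist(),.08)
move_l(up.tolist(),.12);s=state();print("gap",s["finger_gap"],s["ft_force"],s["time"])
E
python3 s1.py
```

```text
None [-0.11707564  0.74855694  0.64445977  0.21301731  2.51536065 -1.2721083 ]Traceback (most recent call last):
  File "s1.py", line 9, in <module>
    move_to(pre.tolist(),q)
    ~~~~~~~^^^^^^^^^^^^^^^^
bench.IKError: the arm cannot take that pose within its joint ranges
```

```bash
sed -i 's/^pre=.*/pre=np.array(p)+[0,0,.09]/' s1.py; python3 s1.py
```

```text
[-0.11295439  0.8716343   0.60402543  0.19620296  2.43360801 -1.29277931] [-0.11707564  0.74855694  0.64445977  0.21301731  2.51536065 -1.2721083 ]
at grasp [-1.03406357  0.32021788  0.02617919]
gap 0.04347046422459728 29.998025000095367 [ 0.74011454 -0.72236415  0.10123348]
gap 0.04379594737653198 [-0.19074771 -0.20311103 -3.06474694] 8.975
```

Gripped: the gap is 44 mm. Next I rotate it upright in steps and lower it.

```bash
cat > s2.py <<'E'
from bench import *
from h import *
import pickle
T=np.array([.613,.007,.047]);y=np.radians(-8.4);ax=np.array([np.cos(y),np.sin(y),0])
gf=T+[0,0,.015]-.006*ax
hi=np.array([.59,.01,.20])
for lean,yaw in((-25,-15),(0,-13),(25,-10),(45,-8.4)):
    p,q,z=pose(hi,lean,yaw);move_to(p,q)
p,q,z=pose(gf+[0,0,.06],45,-8.4);move_l(p,.12)
p,q,z=pose(gf+[0,0,.004],45,-8.4);move_l(p,.06);hold(.2)
s=state();print(s["finger_gap"],s["ft_force"],s["time"],np.array(s["ee_pos"])-p)
g={n:get_image(n) for n in("side","scene")};pickle.dump(g,open("g2.pkl","wb"))
o=cv2.resize(g["side"]["frame"][180:360,260:440],(600,600));cv2.imwrite("pics/s2.png",o)
for n in g:
    P=cloud(g[n]).reshape(-1,3);m=(abs(P[:,0]-.613)<.04)&(abs(P[:,1]-.007)<.03)&(P[:,2]>.088)&(P[:,2]<.1);print(n,m.sum(),np.median(P[m],0))
E
python3 s2.py
```

```text
0.04340462820909897 [-0.5911217   0.00587928 -2.08798018] 13.0 [ 2.53997856e-04 -7.78893296e-06  6.36486397e-04]
side 338 [6.08191546e-01 3.69141240e-04 9.49642974e-02]
scene 332 [0.61259982 0.00641146 0.0948039 ]
```

View pics/s2.png

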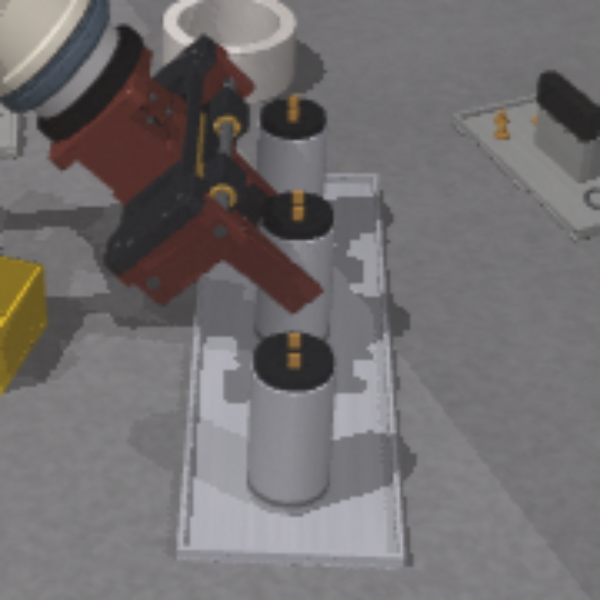

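The can is upright between its neighbours and about 3–4 mm above the floor. I'll lower it to contact and release.

```bash
cat > s3.py <<'E'
from bench import *
from h import *
p=np.array(state()["ee_pos"]);f0=state()["ft_force"][2]
for i in range(8):
    p=p-[0,0,.0007];move_l(p.tolist(),.02);f=state()["ft_force"][2]
    if f-f0>2: break
print(i,p[2],f,f0)
gripper_open();hold(.2)
_,q,z=pose([0,0,0],45,-8.4)
move_l((p-.09*z).tolist(),.12)
move_l((p-.09*z+[-.02,0,.10]).tolist(),.2)
print(state()["time"])
g=get_image("side");h=get_image("scene")
for n,k in(("side",g),("scene",h)):
    P=cloud(k).reshape(-1,3)
    for nm,c in(("mid",(.613,.007)),("L",(.6277,.121)),("R",(.593,-.1165))):
        m=(np.hypot(P[:,0]-c[0],P[:,1]-c[1])<.04)&(P[:,2]>.086)&(P[:,2]<.096);Q=P[m]
        r=cv2.minAreaRect((Q[:,:2]*1000).astype(np.float32)) if m.sum() else 0;print(n,nm,m.sum(),np.round(np.median(Q,0),4),r)
cv2.imwrite("pics/s3.png",cv2.resize(g["frame"][180:360,160:400],(800,600)))
E
python3 s3.py
```

```text
7 0.05300434679292612 4.3045435269294146 -1.7138616097717794
17.6917
side mid 240 [0.6133 0.0015 0.0908] ((614.4905395507812, 4.668054580688477), (41.61064529418945, 38.02854919433594), 82.02413177490234)
side L 189 [0.627  0.116  0.0909] ((628.5540771484375, 119.51502990722656), (42.840126037597656, 39.582191467285156), 82.07966613769531)
side R 331 [ 0.5921 -0.1217  0.0908] ((593.5388793945312, -118.65058135986328), (41.67951583862305, 39.3143424987793), 82.58226013183594)
scene mid 264 [0.6148 0.0084 0.0914] ((613.8906860351562, 8.172029495239258), (41.22608184814453, 43.05377960205078), 76.16167449951172)
scene L 250 [0.6297 0.1226 0.0912] ((628.1618041992188, 122.62889862060547), (40.81324005126953, 41.96847152709961), 86.64965057373047)
scene R 257 [ 0.5946 -0.1149  0.0913] ((593.3383178710938, -114.71360778808594), (40.175350189208984, 41.250972747802734), 37.88991165161133)
```

View pics/s3.png

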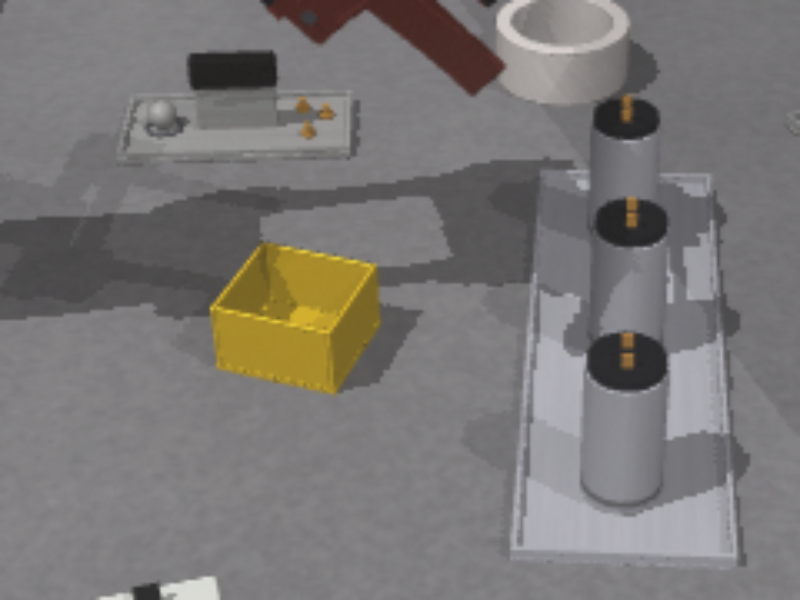

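The can stands at (0.614,0.007) with its top at 0.092, and the neighbours haven't moved. The ball is in its pocket. Now a close look at the switch from two places, then at the tray again.

```bash
cat > s4.py <<'E'
from bench import *
from h import *
import pickle
q=[0,0,1,0];W=[]
for p in([.40,-.29,.25],[.43,-.25,.25]):
    move_to(p,q);W.append(get_image("wrist"))
pickle.dump(W,open("w4.pkl","wb"));print(state()["time"])
for g in W:
    P=cloud(g);f=g["frame"]
    X=P.reshape(-1,3);n=lambda a,b,x,y:(X[:,2]>a)&(X[:,2]<b)&(abs(X[:,0]-.372)<x)&(abs(X[:,1]+.295)<y)
    for a,b in((.067,.075),(.055,.064),(.04,.05),(.0015,.006)):
        m=n(a,b,.05 if a>.01 else .12,.05 if a>.01 else .14)
        if m.sum()>20:print(a,m.sum(),cv2.minAreaRect((X[m,:2]*1000).astype(np.float32)),np.median(X[m],0))
o=[cv2.resize(g["frame"][60:300,140:460],(400,300)) for g in W];cv2.imwrite("pics/s4.png",np.hstack(o))
E
python3 s4.py
```

```text
19.4667
0.067 1575 ((370.5899658203125, -294.80255126953125), (57.84347915649414, 57.345027923583984), 54.003761291503906) [ 0.36949111 -0.29464253  0.07014349]
0.055 2126 ((368.3619079589844, -284.9882507324219), (70.10469055175781, 90.96338653564453), 10.211776733398438) [ 0.35623264 -0.28279233  0.06196778]
0.04 382 ((364.6766357421875, -294.950439453125), (63.0684814453125, 106.91822814941406), 6.481295585632324) [ 0.37748417 -0.33954226  0.04528219]
0.0015 10138 ((371.91253662109375, -294.99530029296875), (279.7164306640625, 239.61180114746094), 89.93869018554688) [ 0.33513984 -0.29876579  0.00305541]
0.067 1665 ((369.94110107421875, -295.4991149902344), (58.1347541809082, 58.03631591796875), 83.24535369873047) [ 0.3700869  -0.2948783   0.07012972]
0.055 2308 ((368.3834228515625, -284.787841796875), (70.11356353759766, 91.40185546875), 10.244183540344238) [ 0.35824514 -0.2797828   0.06186952]
0.04 370 ((366.49713134765625, -303.9456787109375), (59.80960464477539, 89.34506225585938), 6.932107925415039) [ 0.38026914 -0.34014386  0.04509189]
0.0015 11057 ((371.9305419921875, -294.9373779296875), (279.94512939453125, 239.64962768554688), 89.95353698730469) [ 0.34018139 -0.29217004  0.0030301 ]
```

View pics/s4.png

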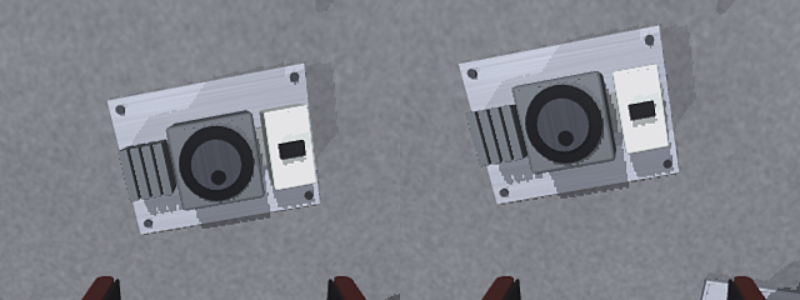

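The switch top is at (0.370,−0.295,0.070), the same in both views. Now I take the tray.

```bash
cat > s5.py <<'E'
from bench import *
from h import *
c=np.array([.3738,.2745,.050])
p,q,_=pose(c,0,-1.9);p=np.array(p)
print(inverse_kinematics(p.tolist(),q))
move_to((p+[0,0,.13]).tolist(),q)
move_l((p+[0,0,.0]).tolist(),.10);hold(.2);print(state()["ft_force"])
close();hold(.3);s=state();print(s["finger_gap"],s["finger_force"],s["ft_force"])
move_l((p+[0,0,.02]).tolist(),.03);hold(.2);s=state();print(s["finger_gap"],s["ft_force"],s["moment"])
move_l((p+[0,0,.15]).tolist(),.06);hold(.3);s=state();print(s["finger_gap"],s["ft_force"],s["moment"],s["time"])
g=get_image("wrist");h=get_image("side")
cv2.imwrite("pics/s5.png",np.hstack([cv2.resize(g["frame"][40:340,140:540],(400,300)),cv2.resize(h["frame"][90:240,140:340],(400,300))]))
for k in(g,h):
    P=cloud(k).reshape(-1,3);m=(abs(P[:,0]-.374)<.07)&(abs(P[:,1]-.2745)<.035)&(P[:,2]>.14)&(P[:,2]<.162);Q=P[m]
    A=np.c_[Q[:,:2]-[.374,.2745],np.ones(len(Q))];print(m.sum(),np.linalg.lstsq(A,Q[:,2],rcond=None)[0])
E
python3 s5.py
```

```text
[ 5.60030544e-01 -2.35616042e-01  1.88265966e+00 -4.44089210e-16
  1.49454903e+00 -9.77604527e-01]
[-0.41616937  0.41427166  0.27049768]
0.013627050917512037 30.000124275684357 [ 0.60831277 -1.17383093 -0.19053317]
0.013847074264999914 [-0.20518369 -0.32430072 -2.53135235] [0.05842737 0.01935484 0.04069276]
0.013553820946904766 [-0.34349735  0.29177525 -2.48103347] [ 0.05673351 -0.02063146  0.00919217] 28.1
14278 [-0.00238638  0.00030753  0.15530293]
655 [0.00217571 0.01144828 0.15473526]
```

View pics/s5.png

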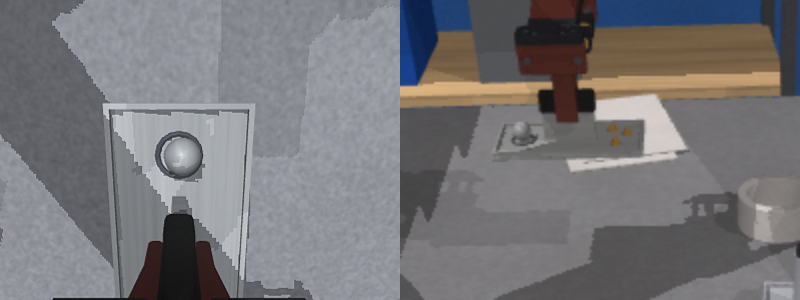

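The tray is level (within 0.003) with its underside at 0.150 and the ball in the pocket. Now I carry it slowly to the switch.

```bash
cat > s6.py <<'E'
from bench import *
from h import *
u=np.array([np.cos(np.radians(-1.9)),np.sin(np.radians(-1.9)),0])
c=np.array([.3703,-.2952,0])+.052*u+[0,0,.20]
p,q,_=pose(c,0,-1.9)
move_l(p,.09);hold(.8);s=state();print(s["finger_gap"],np.array(s["ee_pos"])-p,s["ft_force"],np.abs(s["dq"]).max(),s["time"])
g=get_image("wrist");h=get_image("side")
P=cloud(g).reshape(-1,3)
m=(abs(P[:,0]-c[0])<.09)&(abs(P[:,1]-c[1])<.05)&(P[:,2]>.14)&(P[:,2]<.163);Q=P[m]
A=np.c_[Q[:,:2]-c[:2],np.ones(len(Q))];print(np.linalg.lstsq(A,Q[:,2],rcond=None)[0],cv2.minAreaRect((Q[:,:2]*1000).astype(np.float32)))
m=(abs(P[:,0]-.37)<.03)&(abs(P[:,1]+.295)<.03)&(P[:,2]>.165)&(P[:,2]<.18);print("ball",m.sum(),cv2.minAreaRect((P[m,:2]*1000).astype(np.float32)))
cv2.imwrite("pics/s6.png",np.hstack([cv2.resize(g["frame"][40:340,140:540],(400,300)),cv2.resize(h["frame"][240:480,120:440],(400,300))]))
E
python3 s6.py
```

```text
0.013943911811641627 [-1.29615851e-05 -1.71456230e-05 -1.87948391e-05] [-0.92137246 -0.21222087 -3.29856015] 0.0017459237940669486 35.525
[-0.00400886  0.00067312  0.15584069] ((414.9908142089844, -296.6382141113281), (80.54060363769531, 145.6513671875), 88.1497802734375)
ball 1235 ((377.1061096191406, -293.44403076171875), (18.98410987854004, 35.30922317504883), 88.61978912353516)
```

View pics/s6.png

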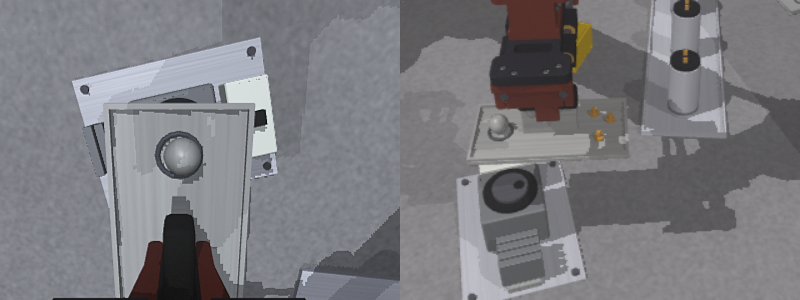

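```bash
python3 -c "
from bench import *
print(job_done())"
```

```text
the job is handed in; nothing more can be done
None
```

The job is handed in: the tipped can stands in the lane with the gripper clear of it, and the arm holds the tray level and still, underside about 8 cm above the switch, with the ball in its pocket over the switch's middle.

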